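Slide the griddle's drain cover into its seat

ROBOT

A 6-joint arm with a two-finger parallel gripper is mounted at the origin on the work surface. World frame = base frame: x ahead of the robot, y to its left, z up, the work surface at z = 0. Lengths are in mm, angles in rad, forces in N, time in s.
With the tool pointing down it reaches from about 325 to 875 mm from the base axis. Payload 4.4 kg.
Tool frame: the origin (TCP) lies at the very end of the fingers, on their centre line; the grasp point (between the pads) lies 19 mm behind it (pinch_z is the distance from the TCP to the grasp point, in mm); z points along the fingers, y is the line along which they close (so a half turn about z gives the same grasp; the last joint's range is limited). The gripper opens to 85 mm and grips with 20 to 120 N. Pads are 22 mm wide; open, the fingers measure 114 mm over their backs; the gripper's body (76 mm by 85 mm) begins 54 mm behind the grasp point. The pads swing forward as they close: fully open they stand 13 mm farther back than shut.
Start: joints at [-1.47, 0.207, 1.542, -0, 1.393, -0.15], TCP at [142.69, -557.016, 231.282] pointing down, gripper open.
Joint ranges: [-2.73, 2.73], [-0.86, 2.22], [0.23, 2.46], [-1.11, 4.25], [0.08, 2.63], [-2.82, 2.82]. Speed limits (rad/s): [2.79, 2.79, 3.14, 3.14, 3.14, 3.14].

INTERFACE

Orientations are given as a rotation vector (axis times angle).
In Python, from bench import * gives the robot as it stands.
- The arm moves only by the tool drive_tool, never from a script. Its argument "moves" is a list that holds one entry, the list of rows, each a list of 7 numbers: the shift along the world's x, y, z in mm, then the turn, a rotation vector about the world's x, y, z in rad, then the gripper's target within -1 to 1 (shut at 1, half-way at 0, fully open at -1). In form: [[[dx, dy, dz, rx, ry, rz, grip], ...]]. A call has 1 to 8 rows; each row is the pose to reach, as a shift and turn from the pose commanded when the call began; what a row does not reach only later rows make up. A row lasts 1/12 s, in which the tool goes at most 41.7 mm and 7.16 degrees, less where a joint would pass 70% of its speed; a pose out of reach is approached as far as the arm can. A call with a gripper value outside its range is refused whole. The fingers move at their own pace and stop on an object; the grip force is fixed at half the most. Time passes only in rows, so rows that repeat a pose let the fingers close. It gives the time, the measured TCP pose, the force, the opening and the grip force at its end, in the units of the state.
- get_obs(): the state, without advancing time (a new reading comes with each control period).
- read_camera(name): name is "side" or "top" or "wrist"; returns the picture (480x640x3 uint8, blue, green, red); there is no depth.
- get_calibration(name): a dict with "fx", "fy", "cx", "cy" (pixels), "rvec" (rotation vector, rad) and "tvec" (3), from world to camera coordinates, as OpenCV has them. Camera axes: x right, y down, z forward; pixel columns grow to the right and rows downward; lengths in mm; the calibration is good to about 2 mm. A picture is of the moment at which its call begins: read the wrist's pose just before it. get_calibration takes no time and is no camera call; for the wrist camera it gives the pose at the moment of the call.
- hand_in(): hands the job in; it is judged then, once.
The state is a dict: "t": time; "joints": joint angles; "dq": joint speeds; "joint_torque": joint torques, N m; "tcp_pos": TCP position; "ee_rot": TCP orientation; "wrist_force": force on the tool from outside, world axes, zero at the start; "ft_torque": the same for the moment, N m; "width": finger opening in mm; "finger_force": force on a finger pad.
Only numpy, scipy, OpenCV 4.12 (cv2) and the standard library are available. Lean on these libraries where they do the work, as an engineer would, in place of code of your own. Each camera call takes 0.05 s, during which the arm holds its last target. There are 200 camera calls.

TASK

The griddle plate is about to be flooded for its wash, so close its drain: take the small flat steel drain cover off the lowest riser, set it down gently and flat on the bare plate beside the drain, then slide it lightly across the plate, feeling for the seat, until it drops fully home, and let go of it. Slide it over the drain rather than lowering it in from above, never press it or ram it against the griddle with more than about 20 newtons, and leave the other things on the risers where they stand.

Things in the scene. Friction and masses are not known exactly. Their poses are not given: they have to be found in the camera images.
- drain_cover: Loose steel disc 64 mm across, 5 mm thick, lower edge chamfered 1.2 mm, with a central upright cylindrical knob 24 mm across, 23 mm tall (5 to 28 mm above the underside). About 0.19 kg. Origin: centre of the underside, z up. Starts upright on the lowest riser. Seated, its top is flush with the plate and only the knob stands up.
- griddle: Fixed griddle, casing 340 mm deep (x), 370 wide (y), controls in front (-x). Origin: under its middle, on the counter. Thin splash guards stand left and right (to 162 mm above the origin, inner faces y = +-179 mm) and at the back (to 182 mm, x = +164 mm). Its lift-out plate is loose: shifted up to 8 mm in x and in y (never turned; light pushes do not move it); poses do not tell the shift.
- plate_mid (a point): Fixed point of the casing, 125 mm above the griddle's origin, at the height of the plate's top. The plate is a level smooth metal slab, 298 mm (x) by 324 mm (y), with its middle here when it is centred in the casing, else up to 8 mm off in x and in y.
- drain (a point): Fixed point of the casing at plate-top height, 85 mm in front (-x) and 85 mm right (-y) of plate_mid in the griddle's frame: the drain's middle if the plate is centred; the real one is off by the plate's shift (up to 8 mm in x and in y). The drain is a round flat-floored seat in the plate, 69 mm across, 5 mm deep, square edged, with a 34 mm bore in its floor. Bare plate all round.
- risers: Three clear acrylic risers one behind the other like stairs, fixed: each 260 mm wide (y), 98 mm deep (x), tops 40, 80 and 120 mm above the counter, middles at x = -100, 0 and +100 mm of the frame; the lowest is nearest the robot. Origin: under the middle one, at the counter.
- spice_jar: An empty glass spice jar with a metal cap, 44 mm across, 90 mm tall, on the top riser; leave it alone. Origin: centre of its underside.
- salt_shaker: A stainless salt shaker, 44 mm across, 84 mm tall, on the top riser; leave it alone. Origin: centre of its underside.
- citrus_press: A yellow plastic citrus press (dish with a ribbed cone), 84 mm across, 47 mm tall, on the middle riser; leave it alone. Origin: centre of its underside.
- pan_lid: A small domed aluminium pan lid with a black knob, 92 mm across, 35 mm tall, on the middle riser; leave it alone. It is not the drain cover. Origin: centre of its underside.

How it is judged (in metres and radians):
On the way, in this order (a step that is already met when the one before it is completed fails the run):
1. the cover is set down flat on the bare plate beside the drain (its middle more than 55 mm from the drain point) (z of drain_cover in the frame of griddle between 0.123 and 0.127 m and angle between drain_cover's own z axis and vertical below 0.05 rad and horizontal distance between drain_cover and drain between 0.055 and 0.25 m and contact force between drain_cover and griddle above 0.3 N), for 0.2 s.
2. the cover has dropped into the drain seat (z of drain_cover in the frame of griddle between 0.1175 and 0.1215 m and horizontal distance between drain_cover and drain below 0.016 m and angle between drain_cover's own z axis and vertical below 0.05 rad), for 0.2 s.
At the end, for the whole second after the job is handed in: The cover lies still and released in the drain seat: its underside 3.5 to 7.5 mm below the plate's top, level within 0.05 rad, within 16 mm of the drain point (all of step 2 and linear speed of drain_cover below 0.01 m/s and contact force between drain_cover and the fingers below 0.1 N); the robot touches nothing.
It fails at once if the cover is pressed or rammed against the griddle with more than 20 N (contact force between drain_cover and griddle above 20 N).
It fails at once if the cover is lowered onto or lifted over the drain instead of being slid over the plate (6 to 30 mm above the plate within 45 mm of the drain point) (horizontal distance between drain_cover and drain below 0.045 m and z of drain_cover in the frame of griddle between 0.131 and 0.155 m).
It fails at once if another thing on the risers is moved more than 30 mm or tipped (distance of any of spice_jar, salt_shaker, citrus_press, pan_lid from where it was at the start of the episode above 0.03 m or angle between any of spice_jar, salt_shaker, citrus_press, pan_lid's own z axis and vertical above 0.5 rad).
It also fails if it takes over 64 s, if anything falls off the work surface, if the arm or the gripper's body presses on something with over 40 N, if the wrist force passes 120 N, or if a joint passes its speed limit or range.

## Working session

There is one attempt and no reset: what is moved stays moved. The work goes in short steps, Python scripts to look and compute and a tool call to move; the robot and the scene stay as the last step left them, time stands still between calls to the robot, and variables do not carry over. Pictures are saved under pics/ and viewed, at most 10 in all, crops included, and the job is handed in when it is done.

Besides the shell and the picture viewer there is one more tool, called as a command line: name --argument value ..., lists and objects as JSON in quotes. drive_tool: Moves the arm, as the interface text tells. Its arguments: {"type":"object","properties":{"moves":{"type":"array","items":{"type":"array","items":{"type":"array","items":{"type":"number"}}}}},"required":["moves"]}

```bash
mkdir -p pics; cat > h.py <<'E'
from bench import *
import numpy as np, cv2
def ray(K,u,v):
    R=cv2.Rodrigues(np.array(K["rvec"],float))[0]; t=np.array(K["tvec"],float).ravel()
    d=R.T@np.array([(u-K["cx"])/K["fx"],(v-K["cy"])/K["fy"],1.]); return -R.T@t,d
def onz(K,u,v,z):
    c,d=ray(K,u,v); return c+d*(z-c[2])/d[2]
def proj(K,p):
    return cv2.projectPoints(np.array(p,float).reshape(-1,3),np.array(K["rvec"],float),np.array(K["tvec"],float),np.array([[K["fx"],0,K["cx"]],[0,K["fy"],K["cy"]],[0,0,1.]]),None)[0].reshape(-1,2)
E
python3 - <<'E'
from h import *
o=get_obs(); print(o["t"],o["tcp_pos"],o["ee_rot"],o["wrist_force"],o["width"])
for n in("top","side"):
    im=read_camera(n); cv2.imwrite(f"pics/{n}0.png",im); K=get_calibration(n); print(n,ray(K,320,240),K["fx"])
E
```

```text
0.0 [ 142.63410265 -556.24550374  230.11083646] [-3.11463253e+00 -3.92691547e-01 -1.39709011e-04] [-0.35274856  0.22729596  0.66472692] 85.21873615807067
top (array([ 505.10276761,   35.43891535, 1045.37381278]), array([ 0.10057446,  0.00444706, -0.99520491])) 537.8991577646213
side (array([295.32595038, 641.23708659, 973.81893654]), array([ 0.27779827, -0.556579  , -0.78303562])) 529.4680121221544
```

View pics/top0.png

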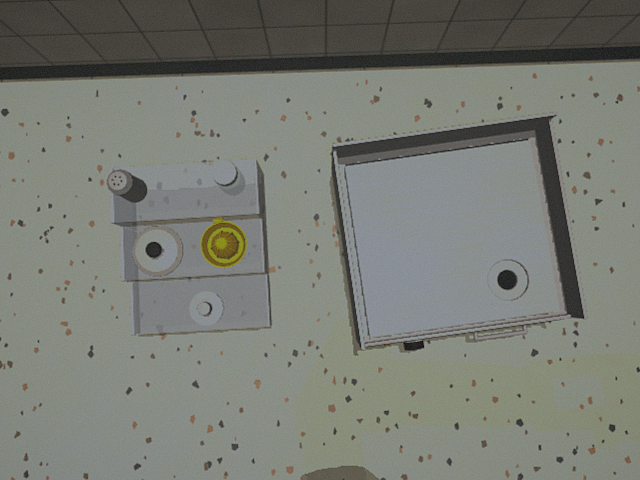

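View pics/side0.png

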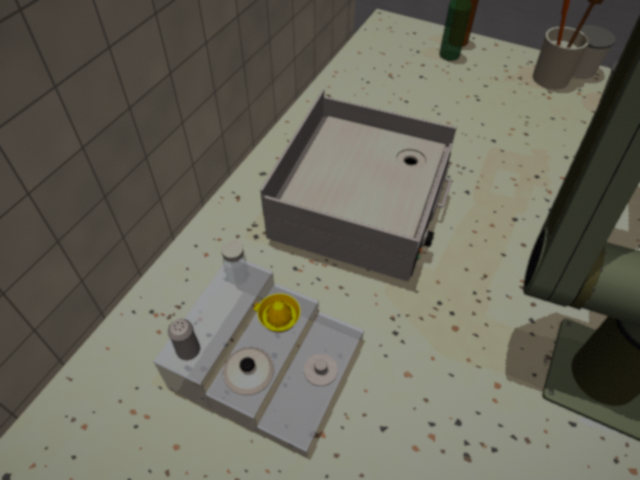

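The top view shows the cover at about (206,308) on the lowest riser and the drain at about (508,280), front-right on the plate. In the side view the cover is at (321,369) and the bore at (411,160). Next I refine these and cast rays.

```bash
python3 - <<'E'
from h import *
T=get_calibration("top");S=get_calibration("side")
t=cv2.imread("pics/top0.png");s=cv2.imread("pics/side0.png")
g=cv2.cvtColor(t,cv2.COLOR_BGR2GRAY); gs=cv2.cvtColor(s,cv2.COLOR_BGR2GRAY)
def dark(g,c,r,th):
    x,y=c; m=(g[y-r:y+r,x-r:x+r]<th).astype(np.uint8); n,l,st,ce=cv2.connectedComponentsWithStats(m)
    k=1+np.argmax(st[1:,4]); return ce[k]+[x-r,y-r],st[k]
for K,gg,c in((T,g,(508,280)),(S,gs,(411,160))):
    p,st=dark(gg,c,20,70); print(p,st,onz(K,*p,118))
print("cover",onz(T,206.5,308,45),onz(T,204.5,308.5,68),onz(S,321,370,45),onz(S,321,366,68))
# plate corners/casing corners rough
for n,p,z in(("riser FL",(136,335),40),("riser FR",(270,327),40),("plateFL",(368,337),125),("plateFR",(567,313),125),("plateBL",(344,165),125),("plateBR",(530,140),125)): print(n,onz(T,*p,z))
big=np.hstack([cv2.resize(t[270:350,125:285],None,fx=2.5,fy=2.5,interpolation=2),cv2.resize(t[240:320,470:550],None,fx=2.5,fy=2.5,interpolation=2)])
a=cv2.resize(t[280:340,170:240],(560,480),interpolation=2);cv2.imwrite("pics/c.png",cv2.resize(t[110:360,325:595],None,fx=2.2,fy=2.2,interpolation=2))
cv2.imwrite("pics/cov.png",a)
E
```

```text
[506.79442509 279.39372822] [ 10  10  19  20 287] [ 521.90199283 -278.51529733  118.        ]
[410.15   160.5125] [13 17 13  8 80] [ 519.95613305 -276.44062226  118.        ]
cover [485.41413964 254.00159209  45.        ] [485.06129973 252.6236507   68.        ] [481.3159755  257.17790035  45.        ] [480.28216613 259.69364018  68.        ]
riser FL [438.79630412 387.27470923  40.        ]
riser FR [447.05963482 137.22640217  40.        ]
plateFL [430.8380718  -37.13630487 125.        ]
plateFR [ 462.33368849 -374.22492923  125.        ]
plateBL [727.78870322  -5.73059071 125.        ]
plateBR [ 761.95535497 -329.32964732  125.        ]
```

View pics/c.png

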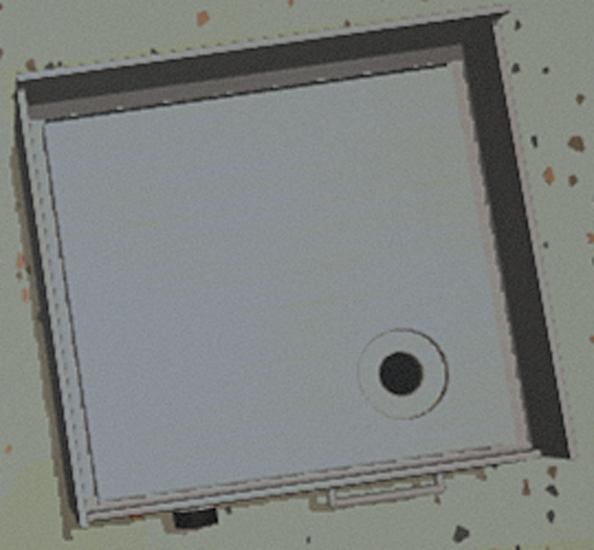

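The seat is at about (521,-278) by both cameras, and the griddle yaw is about +0.1 rad. The cover is at about (484,255). I go to a hover over the cover with the closing axis along the griddle's y.

drive_tool --moves '[[[277,407,10,0,0,-0.15,-1],[277,407,10,0,0,-0.15,-1],[277,407,10,0,0,-0.15,-1],[277,407,10,0,0,-0.15,-1],[277,407,10,0,0,-0.15,-1],[277,407,10,0,0,-0.15,-1],[277,407,10,0,0,-0.15,-1],[277,407,10,0,0,-0.15,-1]]]'

```text
t: 0.77
tcp_pos: [330.6, -279.4, 237.8]
ee_rot: [-3.137, -0.157, 0.0]
wrist_force: [0.7, -0.3, 0.2]
width: 85.1
finger_force: 0.0
```

drive_tool --moves '[[[150,535,0,0,0,0,-1],[150,535,0,0,0,0,-1],[150,535,0,0,0,0,-1],[150,535,0,0,0,0,-1],[150,535,0,0,0,0,-1],[150,535,0,0,0,0,-1],[150,535,0,0,0,0,-1],[150,535,0,0,0,0,-1]]]'

```text
t: 1.43
tcp_pos: [419.9, 41.6, 237.9]
ee_rot: [3.137, 0.158, 0.0]
wrist_force: [1.3, -0.3, 0.2]
width: 85.6
finger_force: 0.0
```

drive_tool --moves '[[[64,214,-55,0,0,0,-1],[64,214,-55,0,0,0,-1],[64,214,-55,0,0,0,-1],[64,214,-55,0,0,0,-1],[64,214,-55,0,0,0,-1],[64,214,-55,0,0,0,-1],[64,214,-55,0,0,0,-1],[64,214,-55,0,0,0,-1]]]'

```text
t: 2.1
tcp_pos: [483.3, 254.1, 181.8]
ee_rot: [3.136, 0.162, -0.004]
wrist_force: [-0.5, -0.1, -0.6]
width: 85.6
finger_force: 0.0
```

```bash
python3 - <<'E'
from h import *
o=get_obs(); print(o["t"],o["tcp_pos"],o["ee_rot"],o["wrist_force"])
K=get_calibration("wrist");im=read_camera("wrist");cv2.imwrite("pics/w1.png",im)
np.save("w1.npy",K,allow_pickle=True);print(ray(K,320,240),proj(K,[[484,255,45],[484,255,68]]))
E
```

```text
2.1 [483.30796319 254.06197856 181.77393942] [ 3.13618866  0.16209999 -0.00408824] [-0.51486627 -0.08398355 -0.64931896]
(array([560.004886  , 262.58140907, 324.39505742]), array([-0.29748687, -0.04402037, -0.9537779 ])) [[314.31615308 224.6111728 ]
 [314.28661736 233.72546022]]
```

View pics/w1.png

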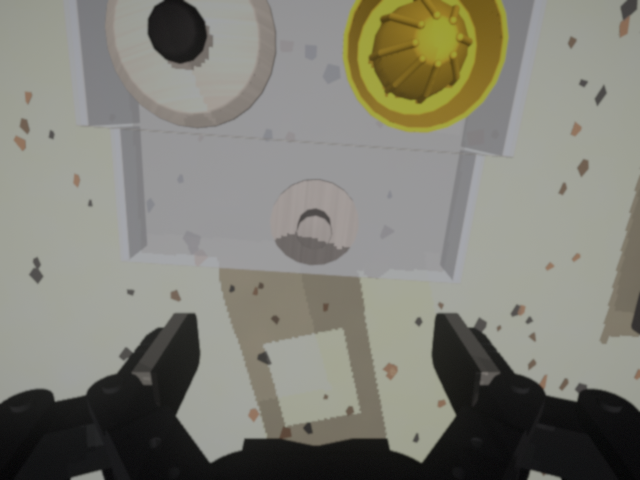

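The wrist view shows the disc centred at about (314,222) and the knob top at about (314,229). That puts the cover at about (486,254.5), which agrees with the top camera. The fingers have room to descend.

drive_tool --moves '[[[2.5,0.5,-40,0,0,0,-1],[2.5,0.5,-80,0,0,0,-1],[2.5,0.5,-110,0,0,0,-1],[2.5,0.5,-120,0,0,0,-1],[2.5,0.5,-128,0,0,0,-1],[2.5,0.5,-131,0,0,0,-1],[2.5,0.5,-133,0,0,0,-1],[2.5,0.5,-133,0,0,0,-1]]]'

```text
t: 2.82
tcp_pos: [488.3, 254.2, 51.8]
ee_rot: [-3.137, -0.158, -0.005]
wrist_force: [-0.2, -0.0, 0.3]
width: 85.5
finger_force: 0.0
```

drive_tool --moves '[[[0,0,0,0,0,0,0.2],[0,0,0,0,0,0,0.4],[0,0,0,0,0,0,0.6],[0,0,0,0,0,0,1],[0,0,0,0,0,0,1],[0,0,0,0,0,0,1],[0,0,0,0,0,0,1],[0,0,0,0,0,0,1]]]'

```text
t: 3.48
tcp_pos: [487.1, 254.2, 50.7]
ee_rot: [-3.137, -0.158, -0.001]
wrist_force: [-0.7, -0.1, 4.0]
width: 21.4
finger_force: 58.9
```

drive_tool --moves '[[[0,0,5,0,0,0,1],[0,0,15,0,0,0,1],[0,0,40,0,0,0,1],[0,0,70,0,0,0,1],[0,0,110,0,0,0,1],[0,0,150,0,0,0,1],[0,0,170,0,0,0,1],[0,0,170,0,0,0,1]]]'

```text
t: 4.15
tcp_pos: [490.4, 255.2, 227.3]
ee_rot: [-3.134, -0.158, -0.02]
wrist_force: [0.3, 0.3, -0.6]
width: 21.3
finger_force: 58.9
```

```bash
python3 - <<'E'
from h import *
o=get_obs(); print(o["t"],o["tcp_pos"],o["ee_rot"],o["wrist_force"],o["width"])
w=read_camera("wrist");s=read_camera("side");K=get_calibration("side")
u,v=proj(K,[o["tcp_pos"]])[0].astype(int);print(u,v)
u=np.clip(u,80,560);v=np.clip(v,80,400)
cv2.imwrite("pics/g1.png",np.hstack([cv2.resize(s[v-80:v+80,u-80:u+80],(400,400)),cv2.resize(w[160:480,160:480],(400,400))]))
E
```

```text
4.15 [490.44224824 255.19739915 227.30821269] [-3.13410839 -0.15820323 -0.01992407] [ 0.34251983  0.27845582 -0.57476883] 21.34303848877513
317 317
```

View pics/g1.png

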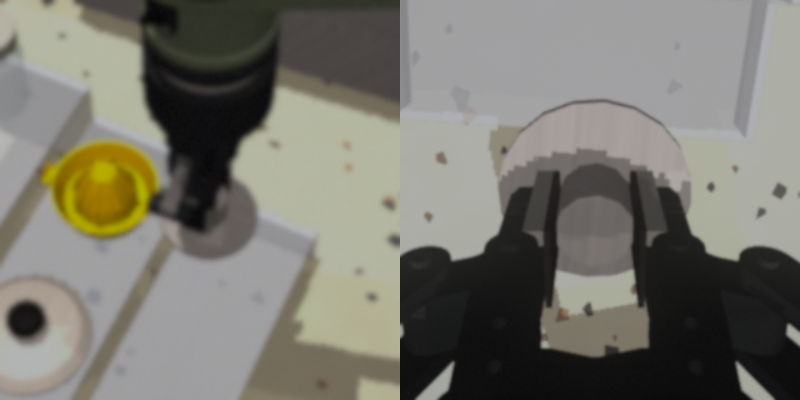

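The cover is held by the knob, roughly centred between the pads, and clear of everything. I carry it over the left guard to above the plate.

drive_tool --moves '[[[4,-100,0,0,0,0,1],[8,-150,0,0,0,0,1],[12,-230,0,0,0,0,1],[16,-300,0,0,0,0,1],[20,-380,0,0,0,0,1],[24,-448,0,0,0,0,1],[25,-448,0,0,0,0,1],[25,-448,0,0,0,0,1]]]'

```text
t: 4.92
tcp_pos: [502.2, -80.1, 216.6]
ee_rot: [-3.135, -0.158, 0.01]
wrist_force: [1.2, 0.7, -1.9]
width: 21.7
finger_force: 59.1
```

drive_tool --moves '[[[0,-118,0,0,0,0,1],[0,-118,0,0,0,0,1],[0,-118,0,0,0,0,1],[0,-118,0,0,0,0,1],[0,-118,0,0,0,0,1],[0,-118,0,0,0,0,1],[0,-118,0,0,0,0,1],[0,-118,0,0,0,0,1]]]'

```text
t: 5.58
tcp_pos: [504.4, -195.1, 219.1]
ee_rot: [-3.136, -0.162, 0.003]
wrist_force: [1.0, -0.1, -1.9]
width: 21.7
finger_force: 59.3
```

```bash
python3 - <<'E'
from h import *
o=get_obs(); print(o["t"],o["tcp_pos"],o["ee_rot"],o["wrist_force"],o["ft_torque"])
E
```

```text
5.5833 [ 504.37846468 -195.09731467  219.08026988] [-3.13605407e+00 -1.61514170e-01  2.56994350e-03] [ 1.01911823 -0.11198739 -1.89294532] [-0.02961994 -0.05126853  0.02919342]
```

drive_tool --moves '[[[8,2,-20,0,0,0,1],[8,2,-40,0,0,0,1],[8,2,-58,0,0,0,1],[8,2,-66,0,0,0,1],[8,2,-71,0,0,0,1],[8,2,-74,0,0,0,1],[8,2,-75,0,0,0,1],[8,2,-75,0,0,0,1]]]'

```text
t: 6.25
tcp_pos: [513.4, -195.0, 145.9]
ee_rot: [3.137, 0.159, 0.002]
wrist_force: [-0.4, 0.1, -1.4]
width: 21.3
finger_force: 59.3
```

drive_tool --moves '[[[0,0,-1,0,0,0,1],[0,0,-2,0,0,0,1],[0,0,-3,0,0,0,1],[0,0,-3.5,0,0,0,1],[0,0,-4,0,0,0,1],[0,0,-4,0,0,0,1],[0,0,-4,0,0,0,1],[0,0,-4,0,0,0,1]]]'

```text
t: 6.92
tcp_pos: [512.8, -194.9, 141.1]
ee_rot: [3.138, 0.158, 0.0]
wrist_force: [-0.1, -0.0, -1.6]
width: 21.5
finger_force: 59.3
```

drive_tool --moves '[[[0,0,-1,0,0,0,1],[0,0,-2,0,0,0,1],[0,0,-3,0,0,0,1],[0,0,-3.5,0,0,0,1],[0,0,-4,0,0,0,1],[0,0,-4,0,0,0,1]]]'

```text
t: 7.42
tcp_pos: [512.7, -194.8, 136.9]
ee_rot: [-3.137, -0.158, 0.0]
wrist_force: [0.3, 0.6, -2.5]
width: 21.7
finger_force: 59.3
```

drive_tool --moves '[[[0,0,-0.3,0,0,0,1],[0,0,-0.6,0,0,0,1],[0,0,-0.6,0,0,0,1]]]'

```text
t: 7.67
tcp_pos: [512.8, -194.9, 136.4]
ee_rot: [-3.138, -0.158, -0.0]
wrist_force: [-0.2, 0.3, -2.7]
width: 21.6
finger_force: 59.3
```

drive_tool --moves '[[[0,0,-0.3,0,0,0,1],[0,0,-0.6,0,0,0,1],[0,0,-0.6,0,0,0,1]]]'

```text
t: 7.92
tcp_pos: [512.8, -194.9, 135.8]
ee_rot: [-3.138, -0.158, 0.0]
wrist_force: [0.3, -0.1, -0.9]
width: 21.5
finger_force: 59.3
```

drive_tool --moves '[[[0,0,-0.3,0,0,0,1],[0,0,-0.6,0,0,0,1],[0,0,-0.6,0,0,0,1]]]'

```text
t: 8.17
tcp_pos: [512.8, -194.9, 135.7]
ee_rot: [3.138, 0.158, 0.0]
wrist_force: [-1.5, 0.2, 1.9]
width: 21.8
finger_force: 59.6
```

Contact is made at about 4 N. I release to let the cover lie flat, then look.

drive_tool --moves '[[[0,0,0,0,0,0,0.3],[0,0,0,0,0,0,0.3],[0,0,0,0,0,0,0.3],[0,0,0,0,0,0,0.3],[0,0,0,0,0,0,0.3],[0,0,0,0,0,0,0.3]]]'

```text
t: 8.67
tcp_pos: [512.9, -194.9, 135.3]
ee_rot: [3.138, 0.158, 0.0]
wrist_force: [0.1, -0.3, 0.8]
width: 30.1
finger_force: 0.0
```

```bash
python3 - <<'E'
from h import *
o=get_obs(); print(o["t"],o["tcp_pos"],o["wrist_force"],o["width"])
K=get_calibration("wrist");w=read_camera("wrist");cv2.imwrite("pics/w2.png",w);cv2.imwrite("pics/t2.png",read_camera("top"))
np.save("w2.npy",K,allow_pickle=True);p=o["tcp_pos"]
print(proj(K,[[p[0],p[1],130],[p[0],p[1],153],[521,-278,125]]))
E
```

```text
8.6667 [ 512.85299192 -194.91180707  135.26021524] [ 0.052894   -0.28197688  0.82674842] 30.050268017941132
[[316.10860354 311.32486235]
 [316.26599123 341.64755833]
 [514.23993246 306.26365511]]
```

View pics/w2.png

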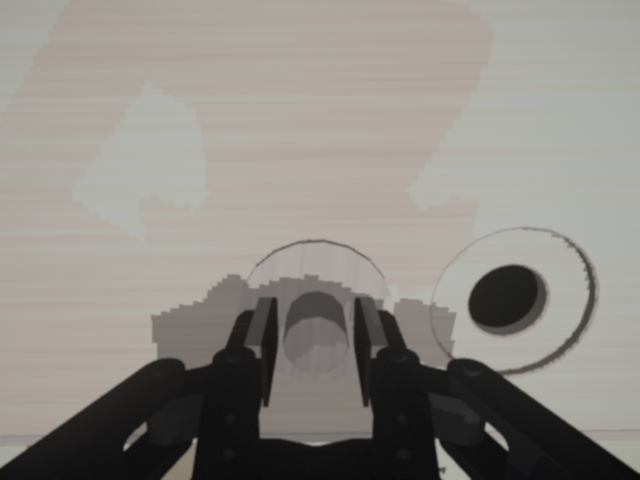

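The wrist view shows the cover flat with its knob top at about (317,346). The seat rim spans about (431..598, 227..375) to the right, with the bore at about (507,299).

```bash
python3 - <<'E'
from h import *
from scipy.optimize import least_squares
K=np.load("w2.npy",allow_pickle=True).item()
def circ(px,z,r):
    P=np.array([onz(K,*p,z)[:2] for p in px])
    f=least_squares(lambda c:np.hypot(*(P-c).T)-r,P.mean(0)); return f.x.round(1),f.fun.round(1)
print("seat",circ([(431,297),(525,227),(598,293),(516,375),(450,253),(575,243),(455,350),(572,350)],125,34.5))
print("cover",circ([(316,240),(283,247),(351,247),(257,270),(376,268)],130,32))
print("knobtop",circ([(285,350),(316,316),(348,350),(316,377)],153,12),onz(K,317,346,153))
g=cv2.cvtColor(cv2.imread("pics/w2.png"),cv2.COLOR_BGR2GRAY)[250:345,460:555]
m=(g<40).astype(np.uint8);n,l,st,ce=cv2.connectedComponentsWithStats(m);k=1+np.argmax(st[1:,4])
c=ce[k]+[460,250];print("bore",c,st[k],onz(K,*c,119))
E
```

```text
seat (array([ 522.1, -277.8]), array([ 1. , -1. ,  0. ,  1. ,  2.6, -0.8, -2.8,  1.6]))
cover (array([ 511.1, -195.6]), array([ 0.4,  0.4,  0.3, -0.9, -0.8]))
knobtop (array([ 510.7, -195.2]), array([-0.7,  0.3, -0.7,  0.5])) [ 511.12669728 -195.35011321  153.        ]
bore [503.51977587 296.45056032] [  10   17   67   59 3034] [ 522.47464201 -275.77169189  119.        ]
```

The shift from cover to seat is about (+11, -82). I regrip and slide in slow steps at constant height.

drive_tool --moves '[[[0,0,0,0,0,0,0.6],[0,0,0,0,0,0,1],[0,0,0,0,0,0,1],[0,0,0,0,0,0,1]]]'

```text
t: 9.1
tcp_pos: [512.9, -195.0, 135.5]
ee_rot: [3.137, 0.158, 0.001]
wrist_force: [-0.5, -0.4, 3.3]
width: 21.7
finger_force: 58.8
```

drive_tool --moves '[[[0.3,-2,0,0,0,0,1],[0.8,-6,0,0,0,0,1],[1.3,-10,0,0,0,0,1],[1.9,-14,0,0,0,0,1],[2.4,-18,0,0,0,0,1],[2.8,-21,0,0,0,0,1],[3,-22,0,0,0,0,1],[3,-22,0,0,0,0,1]]]'

```text
t: 9.77
tcp_pos: [516.1, -217.5, 135.5]
ee_rot: [3.138, 0.157, 0.001]
wrist_force: [-1.0, 3.2, 5.8]
width: 21.6
finger_force: 59.3
```

drive_tool --moves '[[[0,0,0.5,0,0,0,1],[0.5,-4,0.5,0,0,0,1],[1.1,-8,0.5,0,0,0,1],[1.6,-12,0.5,0,0,0,1],[2.1,-16,0.5,0,0,0,1],[2.7,-20,0.5,0,0,0,1],[2.9,-22,0.5,0,0,0,1],[2.9,-22,0.5,0,0,0,1]]]'

```text
t: 10.43
tcp_pos: [518.7, -240.0, 135.6]
ee_rot: [3.137, 0.157, 0.0]
wrist_force: [0.5, -0.5, 0.5]
width: 21.7
finger_force: 58.9
```

drive_tool --moves '[[[0.3,-2,0,0,0,0,1],[0.8,-6,0,0,0,0,1],[1.3,-10,0,0,0,0,1],[1.9,-14,0,0,0,0,1],[2.4,-18,0,0,0,0,1],[2.7,-20,0,0,0,0,1],[2.7,-20,0,0,0,0,1]]]'

```text
t: 11.02
tcp_pos: [521.4, -260.0, 135.6]
ee_rot: [3.136, 0.157, -0.0]
wrist_force: [-0.2, -1.2, -0.1]
width: 21.9
finger_force: 59.0
```

drive_tool --moves '[[[0.6,-3,0,0,0,0,1],[1.2,-6,0,0,0,0,1],[1.8,-9,0,0,0,0,1],[2.4,-12,0,0,0,0,1],[2.4,-13,0,0,0,0,1],[2.4,-13,0,0,0,0,1]]]'

```text
t: 11.52
tcp_pos: [523.8, -272.4, 135.6]
ee_rot: [3.137, 0.158, -0.0]
wrist_force: [-0.2, 0.4, -1.0]
width: 21.6
finger_force: 58.9
```

drive_tool --moves '[[[0,0,0,0,0,0,0.35],[0,0,0,0,0,0,0.35],[0,0,0,0,0,0,0.35],[0,0,0,0,0,0,0.35]]]'

```text
t: 11.85
tcp_pos: [523.9, -272.1, 136.0]
ee_rot: [3.137, 0.158, 0.001]
wrist_force: [0.1, -1.7, -0.0]
width: 27.6
finger_force: 0.5
```

```bash
python3 - <<'E'
from h import *
o=get_obs(); print(o["t"],o["tcp_pos"],o["wrist_force"],o["width"])
K=get_calibration("wrist");w=read_camera("wrist");cv2.imwrite("pics/w3.png",w)
np.save("w3.npy",K,allow_pickle=True)
E
```

```text
11.85 [ 523.92944058 -272.11649252  136.02537302] [ 0.08706981 -1.72351182 -0.02712611] 27.6322047783806
```

View pics/w3.png

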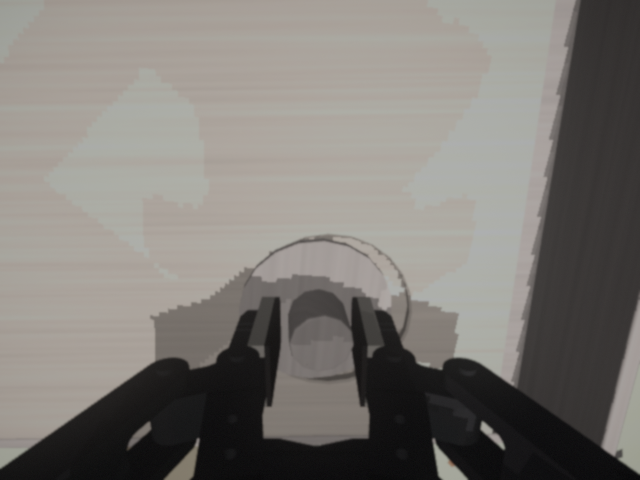

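The view shows the cover partly over the seat, with a crescent of open seat on its right edge (about 390 to 410 px). It is leaning in the loose cage. I nudge it on in small steps.

drive_tool --moves '[[[0,-1,0,0,0,0,0.3],[0.1,-2,0,0,0,0,0.3],[0.2,-3,0,0,0,0,0.3],[0.3,-4,0,0,0,0,0.3],[0.3,-5,0,0,0,0,0.3],[0.3,-5,0,0,0,0,0.3]]]'

```text
t: 12.4
tcp_pos: [524.1, -276.9, 135.7]
ee_rot: [-3.137, -0.158, 0.0]
wrist_force: [-0.1, 0.1, 0.6]
width: 30.1
finger_force: 0.1
```

drive_tool --moves '[[[0.1,-1,0,0,0,0,0.3],[0.1,-2,0,0,0,0,0.3],[0.2,-3,0,0,0,0,0.3],[0.2,-3,0,0,0,0,0.3]]]'

```text
t: 12.73
tcp_pos: [524.2, -279.9, 135.6]
ee_rot: [-3.137, -0.158, 0.0]
wrist_force: [-0.2, 0.7, 0.0]
width: 29.9
finger_force: 0.3
```

```bash
python3 - <<'E'
from h import *
o=get_obs(); print(o["t"],o["tcp_pos"],o["wrist_force"],o["width"])
K=get_calibration("wrist");w=read_camera("wrist");cv2.imwrite("pics/w4.png",w[200:420,180:480])
E
```

```text
12.7333 [ 524.18695184 -279.93346858  135.58345714] [-0.20900984  0.71115989  0.00543884] 29.862131200739178
```

View pics/w4.png

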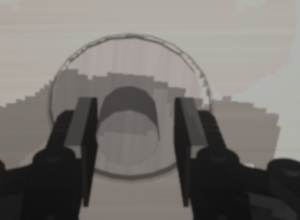

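The crop shows the cover almost concentric, with only a thin gap on the right and the left pad near the knob. I continue gently.

drive_tool --moves '[[[0,-1,0,0,0,0,0.3],[0,-2,0,0,0,0,0.3],[0,-2,0,0,0,0,0.3]]]'

```text
t: 13.03
tcp_pos: [524.2, -282.1, 135.7]
ee_rot: [3.138, 0.158, -0.0]
wrist_force: [-0.4, 0.3, -0.6]
width: 29.8
finger_force: 0.2
```

drive_tool --moves '[[[0,-1,0,0,0,0,0.3],[0,-2,0,0,0,0,0.3],[0,-2,0,0,0,0,0.3]]]'

```text
t: 13.28
tcp_pos: [524.1, -283.6, 135.7]
ee_rot: [-3.137, -0.158, 0.001]
wrist_force: [-0.9, 2.1, -0.1]
width: 29.7
finger_force: 1.1
```

Lateral force is rising to about 2 N, which suggests the cover is against the seat wall. I back off, open, rise and check.

drive_tool --moves '[[[0,3,0,0,0,0,0.2],[0,3,0,0,0,0,-0.2],[0,3,0,0,0,0,-0.2],[0,3,0,0,0,0,-0.2],[0,3,20,0,0,0,-0.2],[0,3,40,0,0,0,-0.2],[0,3,60,0,0,0,-0.2],[-20,3,90,0,0,0,-0.2]]]'

```text
t: 13.95
tcp_pos: [505.1, -280.3, 224.6]
ee_rot: [-3.136, -0.16, 0.002]
wrist_force: [0.5, -1.3, 0.5]
width: 51.0
finger_force: 0.0
```

drive_tool --moves '[[[-20,0,40,0,0,0,-0.2],[-40,0,40,0,0,0,-0.2],[-40,0,40,0,0,0,-0.2],[-40,0,40,0,0,0,-0.2],[-40,0,40,0,0,0,-0.2]]]'

```text
t: 14.37
tcp_pos: [464.3, -280.6, 264.7]
ee_rot: [-3.137, -0.158, 0.001]
wrist_force: [0.7, 0.3, -0.4]
width: 51.5
finger_force: 0.0
```

```bash
python3 - <<'E'
from h import *
o=get_obs(); print(o["t"],o["tcp_pos"],o["wrist_force"],o["width"])
K=get_calibration("wrist");w=read_camera("wrist");np.save("w5.npy",K,allow_pickle=True)
u,v=proj(K,[[522,-278,125]])[0].round().astype(int);print(u,v,proj(K,[[522,-278,148],[522,-278,143]]))
x0=max(u-100,0);y0=max(v-100,0);print(x0,y0);cv2.imwrite("pics/w5.png",cv2.resize(w[y0:y0+200,x0:x0+200],(600,600),interpolation=2))
E
```

```text
14.3667 [ 464.2951611  -280.60640149  264.73941468] [ 0.73818424  0.25051135 -0.35204467] 51.54092708189927
321 144 [[321.10258734 146.19581382]
 [321.00113926 145.60698572]]
221 44
```

View pics/w5.png

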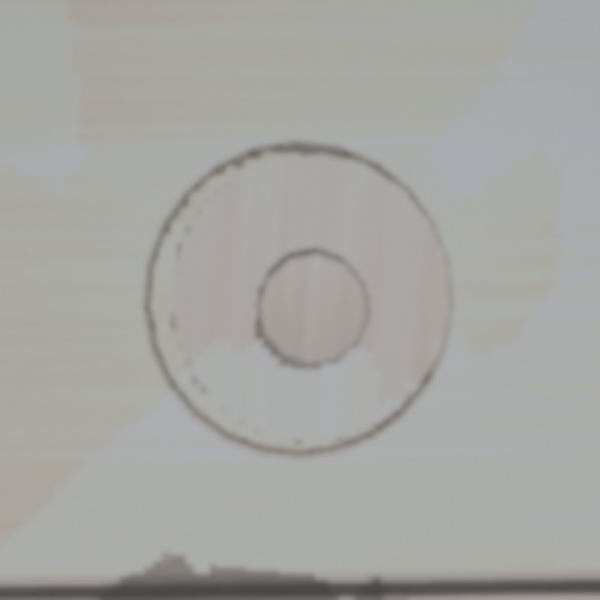

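The crop shows the seat circle centred at (299,299) with the knob at (313,307). The disc looks level and against the right wall. Because the leading edge could still be perched there, I cage the knob once more and nudge it back about 3 mm toward the centre.

drive_tool --moves '[[[30,2,-20,0,0,0,-0.2],[58,2,-45,0,0,0,-0.2],[58,2,-75,0,0,0,-0.2],[58,2,-100,0,0,0,-0.2],[58,2,-115,0,0,0,-0.2],[58,2,-124,0,0,0,-0.2],[58,2,-128,0,0,0,-0.2],[58,2,-128,0,0,0,-0.2]]]'

```text
t: 15.08
tcp_pos: [522.0, -278.3, 136.1]
ee_rot: [-3.136, -0.159, 0.003]
wrist_force: [-0.1, 0.9, -0.5]
width: 51.5
finger_force: 0.0
```

drive_tool --moves '[[[0,0,0,0,0,0,0.3],[0,0,0,0,0,0,0.3],[0,0,0,0,0,0,0.3],[0,0,0,0,0,0,0.3]]]'

```text
t: 15.42
tcp_pos: [522.9, -279.4, 139.1]
ee_rot: [3.136, 0.158, 0.003]
wrist_force: [-0.1, 1.5, 0.5]
width: 30.1
finger_force: 0.0
```

drive_tool --moves '[[[0,1,0,0,0,0,0.3],[0,2,0,0,0,0,0.3],[0,2,0,0,0,0,0.3]]]'

```text
t: 15.67
tcp_pos: [522.6, -277.3, 138.4]
ee_rot: [3.136, 0.158, 0.001]
wrist_force: [0.2, -2.0, 0.8]
width: 30.0
finger_force: 0.5
```

drive_tool --moves '[[[0,1,0,0,0,0,0.3],[0,2,0,0,0,0,0.3],[0,2,0,0,0,0,0.3]]]'

```text
t: 15.92
tcp_pos: [522.6, -275.3, 138.3]
ee_rot: [3.136, 0.158, 0.001]
wrist_force: [1.2, -2.3, 1.2]
width: 29.9
finger_force: 1.1
```

drive_tool --moves '[[[0,-3,0,0,0,0,0.3],[0,-3,0,0,0,0,-0.2],[0,-3,0,0,0,0,-0.2],[0,-3,0,0,0,0,-0.2],[0,-3,20,0,0,0,-0.2],[0,-3,40,0,0,0,-0.2],[-20,-3,70,0,0,0,-0.2],[-45,-3,100,0,0,0,-0.2]]]'

```text
t: 16.58
tcp_pos: [477.2, -277.1, 237.5]
ee_rot: [-3.135, -0.161, 0.002]
wrist_force: [-0.4, -0.2, 1.3]
width: 51.4
finger_force: 0.0
```

drive_tool --moves '[[[-15,0,26,0,0,0,-0.2],[-15,0,26,0,0,0,-0.2],[-15,0,26,0,0,0,-0.2],[-15,0,26,0,0,0,-0.2],[-15,0,26,0,0,0,-0.2]]]'

```text
t: 17.0
tcp_pos: [461.9, -277.1, 261.8]
ee_rot: [-3.135, -0.159, 0.004]
wrist_force: [0.1, 0.4, -0.0]
width: 51.3
finger_force: 0.0
```

```bash
python3 - <<'E'
from h import *
o=get_obs(); print(o["t"],o["tcp_pos"],o["wrist_force"],o["width"])
K=get_calibration("wrist");w=read_camera("wrist")
u,v=proj(K,[[522.2,-277.8,125]])[0];print(u,v,proj(K,[[522.2,-277.8,148]]))
M=np.float32([[5,0,300-5*u],[0,5,300-5*v]])
a=cv2.warpAffine(w,M,(600,600),flags=cv2.INTER_CUBIC)
a=cv2.createCLAHE(4,(4,4)).apply(cv2.cvtColor(a,cv2.COLOR_BGR2GRAY));cv2.imwrite("pics/w6.png",a)
E
```

```text
17.0 [ 461.89452301 -277.09518185  261.81958861] [ 0.14112315  0.36473196 -0.0110828 ] 51.34904232186066
326.3052386708314 140.22876406359185 [[327.18935938 142.56529676]]
```

View pics/w6.png

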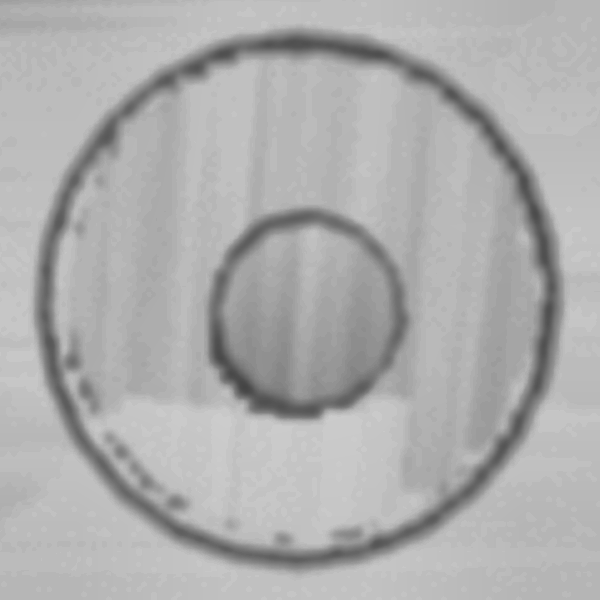

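The seat rim spans 40 to 560 px, with the disc wholly inside it and a gap all round. The knob is at (307,313) against (304,312) predicted for a level, seated, centred cover, so it is home. The gripper is clear.

```bash
python3 -c "
from bench import *
print(hand_in())"
```

```text
the job is handed in; nothing more can be done
None
```

The job is handed in: by the last wrist-camera picture the drain cover lies level and centred in the drain seat, released, with the gripper clear after about 17 s; `hand_in()` returned no verdict.

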